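# Dry carburettor parts in the bench hood

### The job

Load every carburettor part lying on the bench into the aluminium tray, then slide the loaded tray by its handle into the mouth of the grey drying hood until it is fully home. With the tray home and the flat steel cover on the hood's top swivelled right aside about its pivot screw (at any time before), push the start button in the uncovered port all the way down - never before the tray is home - and then swivel the cover back shut over the port. Leave the spray can, paper roll, wrench and blue bin where they stand.

Things in the scene. Friction and masses are not known exactly. Their poses are not given: they have to be found in the camera images.
- hood: Grey metal drying hood fixed on the bench, 210 (x) x 240 (y) x 160 mm high. Origin: centre of its footprint at bench level, z up. Its open mouth is the face at local y = +120 mm, towards the robot's left, turned a little either way. A tray fully home has its origin at local x = 0, y = +30 mm, rests against a stop inside and has its handle wall flush with the face.
- mouth (a point): Middle of the hood's mouth at bench level (local 0, 120, 0 mm of the hood; same axes). The mouth is 188 mm wide and 90 mm high. The hood has no floor: the tray slides on the bench. Two 30 mm high steel lips flare out from the mouth's sides 30 mm forward, widening the lead-in to about 235 mm.
- port (a point): Centre of the port, at the level of the hood's top (160 mm above the bench; local -3, 40 mm of the hood). A round hole 60 mm in diameter and 26 mm deep, with the start button in the middle of its floor. Hidden under the cover when that is shut.
- pivot (a point): The pivot screw of the cover, at the level of the hood's top; its axis is vertical. It is 74 mm from the port's centre, towards the hood's local -x.
- cover (a joint): Swivel angle of the flat steel cover (147 mm long, 70 mm wide, 5 mm thick, upper face 167 mm above the bench), rad. 0 = shut: it points along the hood's local +x from the pivot and hides the port; grows clockwise seen from above; stop at 1.9. From 1.4 on the port is fully clear. Friction of 0.12 N m holds it where it is left (1.3 N at the knob).
- cover_knob (a point): Top centre of the black round knob standing on the cover, 22 mm in diameter, 27 mm tall, its top 194 mm above the bench, 95 mm from the pivot screw. Fixed to the cover; swings with it.
- start (a joint): Travel of the start button (steel, 32 mm in diameter), m: 0 = out, 0.006 = fully down. Springs back; fully down takes about 5 N.
- start_top (a point): Centre of the start button's top face, 8 mm below the hood's top surface when out. It moves straight down when pressed.
- tray: Open aluminium tray, 170 (x) x 180 (y) x 28 mm high, walls and floor 4 mm thick, loose on the bench, 0.4 kg. Origin: centre of its underside; z up. A black handle bar, 20 mm wide (x), from 14 to 40 mm above the bench, runs straight out from the +y wall for 110 mm.
- tray_grip (a point): Place to pinch the tray's handle across its 20 mm width: 160 mm from the tray's origin along +y, 27 mm high. When the tray is home this point is 70 mm in front of the hood's face.
- bowl: Carburettor float bowl, may be absent: open aluminium box, 60 (x) x 44 (y) x 40 mm high, walls 5 mm. Origin: centre of its underside, z up through its open top.
- throttle: Carburettor throttle body, may be absent: aluminium block 58 (x) x 44 (y) mm, up to 48 mm high, on a base flange 80 (x) x 50 (y) x 8 mm. Origin: centre of the flange's underside, z up.
- pump: Carburettor pump cover, may be absent: aluminium disc 66 mm in diameter and 22 mm thick with a central boss 36 mm in diameter rising to 42 mm. Origin: centre of the disc's underside, z up through the boss.
- lever: Throttle arm, may be absent: flat steel bar with round ends, 90 (x) x 24 (y) x 16 mm thick. Origin: centre of its underside, z up.
- can: Bystander: spray can, 66 mm in diameter, 190 mm tall. Origin: centre of its underside.
- roll: Bystander: blue paper roll standing upright, 110 mm in diameter, 230 mm tall. Origin: centre of its underside.
- wrench: Bystander: steel wrench lying on the bench near the robot, 170 mm long along its x. Origin: at its middle.
- bin: Bystander: blue plastic bin, 140 (x) x 110 (y) x 70 mm. Origin: centre of its underside.

How it is judged:
By the outcome, as a careful person would: the job done as asked, in the order asked, and still so for the second after the job is handed in, with the robot touching nothing.
Of bowl, throttle, pump, lever only 2 to 4 are there at a start; the rules pass over those that are not, and their reading is None.
At some moment in a run one of bowl, throttle, pump, lever may be knocked a few centimetres aside while the robot is not near it.
Once in a run the grip may slacken for a moment while it holds something.
It also fails if it takes over 210 s, if anything falls off the work surface, if the arm or the gripper's body presses on something with over 40 N, if the wrist force passes 120 N, or if a joint passes its speed limit or range.

### The arm

A 7-joint arm with a two-finger parallel gripper is mounted at the origin on the work surface. World frame = base frame: x ahead of the robot, y to its left, z up, the work surface at z = 0. Lengths are in m, angles in degrees, forces in N, time in s.
With the tool pointing down it reaches from about 0.425 to 0.875 m from the base axis. Payload 4.7 kg.
Tool frame: the origin (TCP) lies between the finger pads; the fingertips stand env.tip_reach ahead of it and the grasp point (between the pads) lies 2 mm behind it (env.tip_reach is the distance from the TCP to the fingertips, in m); z points along the fingers, y is the line along which they close (so a half turn about z gives the same grasp; the last joint's range is limited). The gripper opens to 87 mm and grips with 3 to 60 N. Pads are 19 mm wide; open, the fingers measure 117 mm over their backs; the gripper's body (75 mm by 190 mm) begins 51 mm behind the grasp point.
Start: joints at [-65.884, 18.392, -4.016, 83.108, 1.295, 78.541, -3.26], TCP at [0.257, 0.597, 0.24] pointing down, gripper open.
Joint ranges: [-163.93, 163.93], [-17.29, 119.83], [-79.2, 71.16], [3.27, 140.29], [-89.18, 269.18], [5.43, 117.66], [-154.24, 154.24]. Speed limits (degrees/s): [147.25, 147.25, 180, 180, 180, 180, 180].

### API

Orientations are given as [roll, pitch, yaw] about the fixed x, y, z axes, in that order (R = Rz(yaw) Ry(pitch) Rx(roll)).
In Python, from cell import env gives the robot as it stands.
- The arm moves only by the shell command python3 steer.py 'ROWS' [FORCE]. ROWS is a JSON list of rows, 1 to 8 of them, each of 5 numbers: dx, dy, dz in units of 20 mm, then a turn about the tool's z in units of 2 degrees, then the finger opening in m; each row is the pose to reach, as a shift and turn from the pose commanded when the command began, along the tool's axes at that moment; what a row does not reach only later rows make up. A row lasts 1/12 s, in which the tool goes at most 0.0417 m and 7.16 degrees, less where a joint would pass 70% of its speed; a pose out of reach is approached as far as the arm can. The fingers move at their own pace and stop on an object; FORCE is the grip in N (left out, the last holds). Time passes only in rows, so rows that do not move let the fingers close. It prints the time, the measured TCP pose, the force, the opening and the grip force at its end. Input that does not fit is refused with a message, and nothing moves.
- env.get_obs(): the state, without advancing time (a new reading comes with each control period).
- env.read_camera(name): name is "scene" or "top"; returns a dict with "color" (384x512x3 uint8, blue, green, red), "fx", "fy", "cx", "cy" (pixels), "world_from_camera" (4x4, takes a point from camera to world coordinates). Camera axes: x right, y down, z forward; pixel columns grow to the right and rows downward; lengths in m; the calibration is good to about 2 mm. A picture is of the moment at which its call begins. There is no depth.
- env.sign_off(): hands the job in; it is judged then, once.
The state is a dict: "time_s": time; "qpos": joint angles; "joint_velocities": joint speeds; "effort": joint torques, N m; "tool_pos": TCP position; "tool_rot": TCP orientation; "force": force on the tool from outside, world axes, zero at the start; "wrist_torque": the same for the moment, N m; "grip_width": finger opening in m; "grasp_force": force on a finger pad.
Only numpy, scipy, OpenCV 4.12 (cv2) and the standard library are available. Lean on these libraries where they do the work, as an engineer would, in place of code of your own. Each camera call takes 0.05 s, during which the arm holds its last target. There are 200 camera calls.

## Working session

There is one attempt and no reset: what is moved stays moved. The work goes in short steps, Python scripts to look and compute and a shell command to move; the robot and the scene stay as the last step left them, time stands still between calls to the robot, and variables do not carry over. Pictures are saved under pics/ and viewed, at most 14 in all, crops included, and the job is handed in when it is done.

```bash
ls; mkdir -p pics
python3 - <<'E'
from cell import env
import cv2,numpy as np
print(env.tip_reach, env.get_obs())
for n in("top","scene"):
    c=env.read_camera(n); cv2.imwrite(f"pics/{n}0.png",c["color"]); print(n,c["fx"],c["fy"],c["cx"],c["cy"],c["world_from_camera"].round(4).tolist())
E
```

```text
cell.py
pics
steer.py
0.017 {'time_s': 0.0, 'qpos': array([-65.8851393 ,  18.43858145,  -4.01605437,  83.17613543,
         1.29532512,  78.54260057,  -3.2599957 ]), 'joint_velocities': array([ 0.00218139, -0.01063613,  0.03690438,  0.06426386, -0.06344858,
       -0.03412785,  0.02845474]), 'effort': array([-4.12465515e-04, -4.91285741e+01, -4.03520074e-01, -3.12522054e+01,
       -6.37146877e-02,  4.38310322e-02,  1.78518139e-04]), 'tool_pos': array([0.25700544, 0.59644169, 0.2384562 ]), 'tool_rot': array([-1.79887951e+02,  6.09033792e-03,  1.56695488e+02]), 'force': array([ 1.01054621,  0.93933517, -0.01715803]), 'wrist_torque': array([-0.06696839,  0.03284425, -0.02159427]), 'grasp_force': 0.0, 'grip_width': 0.08712626787018542}
top 434.4783957486374 434.4783957486374 255.19121896439356 191.81655412484977 [[0.0078, -0.9824, 0.1867, 0.3374], [-1.0, -0.0084, -0.0028, 0.0492], [0.0044, -0.1867, -0.9824, 1.3228], [0.0, 0.0, 0.0, 1.0]]
scene 482.3327526131482 482.3327526131482 255.66237608858256 201.6911566390195 [[-0.7379, 0.5816, -0.3424, 1.0658], [0.6749, 0.6331, -0.3792, 0.5961], [-0.0038, -0.5109, -0.8597, 1.3686], [0.0, 0.0, 0.0, 1.0]]
```
View pics/top0.png

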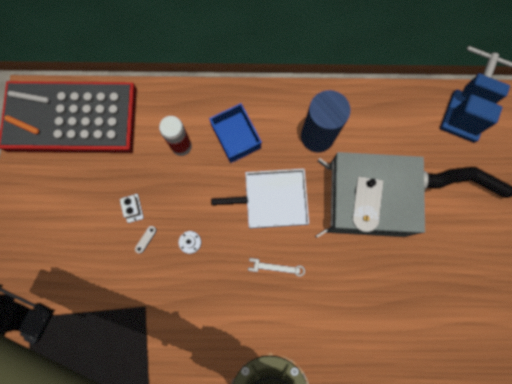

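View pics/scene0.png

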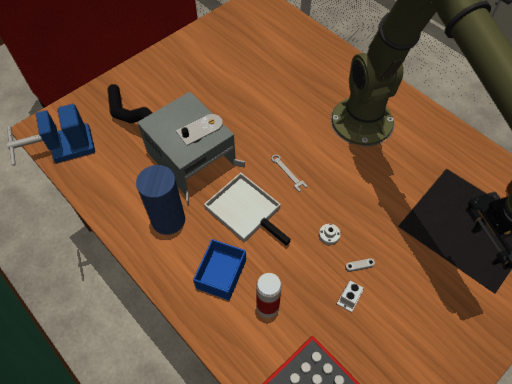

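The top view shows the throttle at about (131,208), the lever at (146,239) and the pump at (190,242). The tray is at (277,198) with its handle end at (212,201). The hood is at (378,193), with the cover pivot at (366,217) and the knob at (371,183). There is no bowl.

Create h.py:
```python
from cell import env
import cv2,numpy as np
def ray(c,px,z):
    T=c["world_from_camera"];px=np.atleast_2d(px).astype(float)
    d=np.c_[(px[:,0]-c["cx"])/c["fx"],(px[:,1]-c["cy"])/c["fy"],np.ones(len(px))]@T[:3,:3].T
    o=T[:3,3]; return (o+d*((z-o[2])/d[:,2])[:,None])[:,:2]
def blobs(c,mask,roi,amin=40):
    x0,y0,x1,y1=roi;m=np.zeros_like(mask);m[y0:y1,x0:x1]=mask[y0:y1,x0:x1]
    cs,_=cv2.findContours(m,cv2.RETR_EXTERNAL,cv2.CHAIN_APPROX_NONE)
    return sorted([k[:,0] for k in cs if cv2.contourArea(k)>amin],key=lambda k:-cv2.contourArea(k.astype(np.int32)))
def masks(c):
    hsv=cv2.cvtColor(c["color"],cv2.COLOR_BGR2HSV)
    light=((hsv[...,1]<70)&(hsv[...,2]>110)).astype(np.uint8)*255
    dark=((hsv[...,2]<60)).astype(np.uint8)*255
    grey=((hsv[...,1]<70)&(hsv[...,2]>60)).astype(np.uint8)*255
    return light,dark,grey
def rect(c,k,z):
    p=ray(c,k,z); (ctr,wh,a)=cv2.minAreaRect((p*1000).astype(np.float32)); return np.round(ctr,1),np.round(wh,1),round(a,1)
def go(xyz,yaw):
    "shift in the tool axes (commanded ~ measured) and turn to reach world xyz, finger line y at tool yaw"
    from scipy.spatial.transform import Rotation as R
    s=env.get_obs();r=R.from_euler('xyz',s["tool_rot"],degrees=True)
    d=r.inv().apply(np.array(xyz)-s["tool_pos"])
    t=(s["tool_rot"][2]-yaw+90)%180-90
    print("shift",d.round(4),"turn",round(t,1), "at",s["tool_pos"].round(4),s["tool_rot"].round(2))
```

Run:
```python
from h import *
c=env.read_camera("top");l,d,g=masks(c)
for n,roi,z in(("parts",(110,185,205,265),.02),("tray",(240,160,318,240),.028),("wrench",(245,252,310,282),.005)):
    for k in blobs(c,l,roi): print(n,z,k.mean(0).round(1),*rect(c,k,z))
for k in blobs(c,d,(200,185,255,215)): print("handle",k.mean(0),*rect(c,k,.04))
for k in blobs(c,g,(325,145,430,245))[:2]: print("hood",*rect(c,k,.16), cv2.approxPolyDP(k.astype(np.int32),5,True)[:,0].tolist())
for k in blobs(c,l,(345,165,395,240)): print("cover",*rect(c,k,.167))
for k in blobs(c,d,(355,170,390,230),15): print("knob",k.mean(0),ray(c,k.mean(0),.19))
cv2.imwrite("pics/topz.png",np.hstack([cv2.resize(c["color"][180:265,110:205],None,fx=4,fy=4,interpolation=2),cv2.resize(c["color"][145:245,320:430],None,fx=3.4,fy=3.4,interpolation=2)]))if 0 else 0
a=cv2.resize(c["color"][180:265,110:210],(400,340),interpolation=2);b=cv2.resize(c["color"][148:243,320:432],(400,340),interpolation=2)
cv2.imwrite("pics/z1.png",np.hstack([a,b]))
```

```text
parts 0.02 [131.4 207.8] [531.2 420.4] [81.4 58.8] 16.9
parts 0.02 [189.3 242.1] [430.3 241. ] [66.2 66.4] 46.2
parts 0.02 [145.2 239. ] [438.6 372.6] [27.9 89.1] 59.5
tray 0.028 [276.5 198. ] [566.2 -19.4] [174.2 183.8] 4.1
wrench 0.005 [273.9 267.2] [361.  -19.3] [167.5  38.7] 85.4
handle [228.97297297 200.52702703] [553.9 123.8] [ 16. 102.] 4.4
hood [ 558.3 -298.5] [255.7 219.2] 87.3 [[337, 153], [336, 228], [424, 231], [428, 174], [422, 157]]
hood [ 559.6 -163.5] [  5.5 180.6] 88.5 [[333, 160], [331, 225]]
cover [ 545.  -264.4] [134.5 184.7] 88.2
knob [370.76470588 182.64705882] [[ 0.58029135 -0.26217938]]
```

View pics/z1.png

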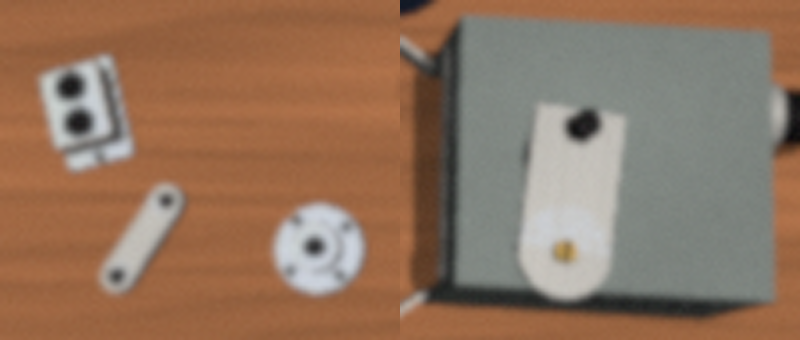

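The crop shows the block top of the throttle, the lever with its two holes, the pump boss at (188.8,241.5), the cover screw at (366.2,218.1), the knob at (371.2,182.9) and the hood's top corners. I'll turn these into positions.

Run:
```python
from h import *
c=env.read_camera("top")
def r(n,p,z): print(n,(ray(c,p,z)*1000).round(1).tolist())
L=lambda p:np.array(p)/4+[110,180]-.4
H=lambda p:(np.array(p)-[400,0])/3.575+[320,148]-.4
r("hood",H([[463,17],[770,33],[775,301],[448,288]]),.16)
r("screw",H([565,251]),.168); r("knob",H([583,125]),.194)
r("thr block",L([[40,75],[100,57],[118,135],[58,150]]),.048)
r("thr dots",L([[70,87],[78,122]]),.048)
r("thr flange end",L([[70,170],[132,155]]),.008)
r("lever",L([[166,200],[116,275]]),.016); r("pump",L([315,246]),.042)
s=env.read_camera("scene");cv2.imwrite("pics/s1.png",cv2.resize(s["color"][75:305,130:385],None,fx=3,fy=2.6,interpolation=2)) if 0 else 0
l,d,g=masks(s)
for k in blobs(s,l,(310,215,385,315),20): print("scene",k.mean(0),*rect(s,k,.02))
for k in blobs(s,l,(195,165,290,245),200): print("tray",*rect(s,k,.028))
for k in blobs(s,d,(178,120,192,140),10): print("knob",ray(s,k.mean(0),.185))
c2=cv2.resize(s["color"][90:210,130:250],(600,600),interpolation=2);cv2.imwrite("pics/s1.png",c2)
```

```text
hood [[671.8, -180.9], [661.1, -418.7], [453.2, -409.0], [461.0, -163.8]]
screw [[488.6, -250.8]]
knob [[579.7, -261.2]]
thr block [[556.5, 448.6], [570.5, 404.9], [512.0, 388.1], [500.5, 431.7]]
thr dots [[547.6, 425.8], [521.5, 418.2]]
thr flange end [[490.4, 433.6], [502.3, 387.2]]
lever [[467.4, 357.7], [411.1, 392.0]]
pump [[431.9, 240.6]]
scene [329.42592593 232.59259259] [435.9 239.9] [64.1 62.4] 42.5
scene [349.86153846 296.45384615] [540.3 422.2] [85.8 48.7] 15.6
scene [359.96774194 263.87096774] [444.5 374.9] [23.7 87.7] 59.3
tray [570.6 -19.3] [170.6 180.7] 4.0
knob [[ 0.58714106 -0.26186384]]
```

View pics/s1.png

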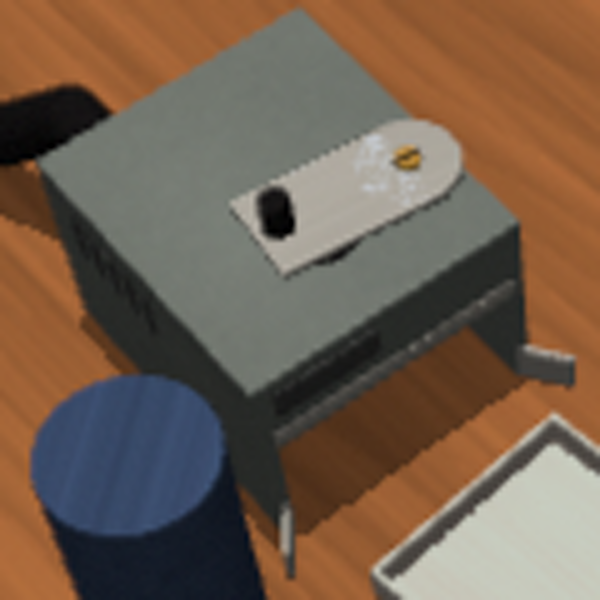

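The scene view confirms the layout. The cover's screw is near (211.6,121.4) and the knob top near (184.4,128). The cover may already be turned slightly. I'll add a waypoint planner and start with the throttle.

```bash
cat >> h.py <<'E'
def plan(*wps,start=None):
    "wps: x,y,z,yaw in mm/deg; prints the tool-axis shifts, each from the preceding waypoint"
    s=env.get_obs();p,y=(s["tool_pos"]*1000,s["tool_rot"][2]) if start is None else (np.array(start[:3],float),start[3])
    for w in wps:
        d=np.array(w[:3])-p;a=np.radians(y);t=(y-w[3]+90)%180-90
        print(w,"-> %.4f %.4f %.4f %.1f"%((d[0]*np.cos(a)+d[1]*np.sin(a))/1e3,(d[0]*np.sin(a)-d[1]*np.cos(a))/1e3,-d[2]/1e3,t))
        p=np.array(w[:3],float);y=y-t
def tray(o,yaw,l,z):
    a=np.radians(yaw);return (o[0]+l[0]*np.cos(a)-l[1]*np.sin(a),o[1]+l[0]*np.sin(a)+l[1]*np.cos(a),z)
E
python3 - <<'E'
from h import *
s=env.read_camera("scene");c=env.read_camera("top")
p=np.array([[190,92],[138.4,122],[180,168.4],[233.6,134.4]])
print("scene hood",(ray(s,p,.16)*1e3).round().tolist(),"screw",ray(s,[211.5,121.3],.168)*1e3,"knob",ray(s,[184.3,127.8],.194)*1e3)
print("roll",ray(c,[330,106],.23),"can",ray(c,[172,126],.19))
o=(568.4,-19.4)
for l in((-32,-35),(-25,50),(44,2)): print(np.round(tray(o,4,l,0)))
t=tray(o,4,(-32,-35),0)
plan((535,421,130,16.3),(535,421,30,16.3),(535,421,150,16.3),(t[0],t[1],150,4),(t[0],t[1],36,4),(t[0],t[1],150,4))
E
```

```text
scene hood [[457.0, -404.0], [661.0, -415.0], [674.0, -180.0], [468.0, -168.0]] screw [[ 489.32978501 -251.43320766]] knob [[ 581.02320684 -270.41157617]]
roll [[ 0.77939136 -0.15128766]] can [[0.73369727 0.27448084]]
[539. -57.   0.]
[540.  29.   0.]
[612. -14.   0.]
(535, 421, 130, 16.3) -> -0.3247 -0.0516 0.1093 -39.6
(535, 421, 30, 16.3) -> -0.0000 0.0000 0.1000 0.0
(535, 421, 150, 16.3) -> -0.0000 0.0000 -0.1200 0.0
(np.float64(538.91942697273), np.float64(-56.546948918905855), 150, 4) -> 0.1303 -0.4595 -0.0000 12.3
(np.float64(538.91942697273), np.float64(-56.546948918905855), 36, 4) -> -0.0000 0.0000 0.1140 0.0
(np.float64(538.91942697273), np.float64(-56.546948918905855), 150, 4) -> -0.0000 0.0000 -0.1140 0.0
```

Careful with the scale: shifts go in units of 20 mm and turns go in units of 2 degrees. That gives: -0.3247 m is -16.235, -0.28 m is -14, -39.6 degrees is -19.8.

```bash
python3 steer.py '[[-2,-0.3,0.65,-3.5,0.085],[-4,-0.65,1.35,-7,0.085],[-6,-0.95,2,-10,0.085],[-8,-1.3,2.75,-13,0.085],[-10,-1.6,3.5,-16,0.085],[-12,-1.9,4,-19.8,0.085],[-14,-2.25,5,-19.8,0.085],[-16.235,-2.58,5.465,-19.8,0.085]]' 30; python3 steer.py '[[0,0,0,0,0.085],[0,0,0,0,0.085],[0,0,0,0,0.085]]'
python3 - <<'E'
from h import *
go((.535,.421,.03),16.3)
c=env.read_camera("top");l,d,g=masks(c)
for k in blobs(c,l,(90,185,205,275)): print(k.mean(0).round(1),*rect(c,k,.02))
E
```

```text
time_s: 1.02
tool_pos: [0.5238, 0.4271, 0.1321]
tool_rot: [-180.0, -0.1, -163.6]
force: [-0.0, 0.7, -0.4]
grip_width: 0.0851
grasp_force: 0.0
time_s: 1.27
tool_pos: [0.523, 0.4287, 0.1336]
tool_rot: [180.0, -0.0, -163.7]
force: [-1.1, 0.7, 0.4]
grip_width: 0.0848
grasp_force: 0.0
shift [-0.0095 -0.0109  0.1036] turn -0.0 at [0.523  0.4287 0.1336] [ 1.7995e+02 -4.0000e-02 -1.6373e+02]
[189.2 242. ] [430.3 241. ] [66.2 66.5] 46.4
[143.7 240.9] [433.2 375.1] [26.8 59.5] 56.8
```

```bash
python3 steer.py '[[-0.475,-0.545,1,0,0.085],[-0.475,-0.545,3,0,0.085],[-0.475,-0.545,4.5,0,0.085],[-0.475,-0.545,5.13,0,0.085],[-0.475,-0.545,5.13,0,0.085],[-0.475,-0.545,5.13,0,0.085]]' |head -3;  python3 steer.py '[[0,0,0,0,0.03],[0,0,0,0,0.03],[0,0,0,0,0.03],[0,0,0,0,0.03],[0,0,0,0,0.03],[0,0,0,0,0.03],[0,0,0,0,0.03]]' 30;python3 steer.py '[[0,0,-1.5,0,0.03],[0,0,-3.5,0,0.03],[0,0,-5.5,0,0.03],[0,0,-6.5,0,0.03],[0,0,-6.5,0,0.03],[0,0,-6.5,0,0.03]]'
python3 - <<'E'
from h import *
plan((538.9,-56.5,150,4));
E
```

```text
time_s: 1.82
tool_pos: [0.5346, 0.4222, 0.0318]
tool_rot: [180.0, 0.0, -163.6]
time_s: 2.4
tool_pos: [0.5355, 0.4206, 0.0313]
tool_rot: [180.0, 0.0, -163.7]
force: [0.3, -0.5, 0.3]
grip_width: 0.0461
grasp_force: 0.0
time_s: 2.9
tool_pos: [0.5359, 0.4209, 0.1622]
tool_rot: [179.9, 0.1, -163.7]
force: [-0.0, 0.1, -2.9]
grip_width: 0.0435
grasp_force: 29.9
(538.9, -56.5, 150, 4) -> 0.1310 -0.4591 0.0122 12.3
```

```bash
python3 steer.py '[[0.5,-1.75,0,1.5,0.03],[1,-3.5,0,3,0.03],[1.5,-5.35,0,4.5,0.03],[2.05,-7.15,0.25,6.15,0.03],[2.55,-9,0.25,6.15,0.03],[3.1,-10.85,0.25,6.15,0.03],[3.6,-12.65,0.25,6.15,0.03],[4,-14,0.25,6.15,0.03]]' |tail -2
python3 - <<'E'
from h import *
plan((538.9,-56.5,150,4));
E
```

```text
grip_width: 0.0438
grasp_force: 29.9
(538.9, -56.5, 150, 4) -> 0.0085 -0.1811 0.0032 -0.2
```

Scaled: -0.178 m is -8.9, -0.155 m is -7.75.

```bash
python3 steer.py '[[0.1,-2,0,0,0.03],[0.2,-4,0,0,0.03],[0.3,-6,0,0,0.03],[0.4,-7.75,0,0,0.03],[0.425,-8.9,0,0,0.03],[0.425,-8.9,0,0,0.03],[0.425,-8.9,0,0,0.03]]' |tail -2
python3 - <<'E'
from h import *
plan((538.9,-56.5,37,4))
c=env.read_camera("top");l,d,g=masks(c)
for k in blobs(c,l,(90,185,205,275)): print(k.mean(0).round(1),*rect(c,k,.02))
cv2.imwrite("pics/t2.png",c["color"][100:300,90:440])
E
```

```text
grip_width: 0.0438
grasp_force: 29.9
(538.9, -56.5, 37, 4) -> 0.0008 -0.0059 0.1167 -0.2
[189.3 242.1] [430.3 241. ] [66.2 66.4] 46.2
[145.2 239. ] [438.6 372.6] [27.9 89.1] 59.5
```

View pics/t2.png

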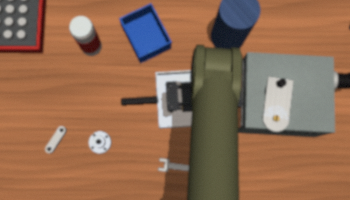

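The gripper is over the tray and holding the throttle. The other parts have not moved. Lowering now.

Scaled: 0.117 m is 5.85, 0.112 m is 5.6.

```bash
python3 steer.py '[[0.05,-0.3,1.5,0,0.03],[0.05,-0.3,3.5,0,0.03],[0.05,-0.3,5,0,0.03],[0.05,-0.3,5.6,0,0.03],[0.05,-0.3,5.85,0,0.03],[0.05,-0.3,5.85,0,0.03]]' ;  python3 steer.py '[[0,0,0,0,0.06],[0,0,0,0,0.06],[0,0,0,0,0.06],[0,0,0,0,0.06]]'|tail -2;python3 steer.py '[[0,0,-1.5,0,0.06],[0,0,-3.5,0,0.06],[0,0,-5.5,0,0.06],[0,0,-5.5,0,0.06]]'
python3 - <<'E'
from h import *
plan((439.3,374.9,100,-31.4));
E
```

```text
time_s: 4.7
tool_pos: [0.5392, -0.053, 0.0385]
tool_rot: [179.9, -0.2, -175.9]
force: [0.6, 0.6, -1.1]
grip_width: 0.0435
grasp_force: 30.0
grip_width: 0.0581
grasp_force: 0.0
time_s: 5.37
tool_pos: [0.5459, -0.0553, 0.1579]
tool_rot: [-180.0, 0.9, -176.0]
force: [1.2, -0.5, -0.3]
grip_width: 0.0601
grasp_force: 0.0
(439.3, 374.9, 100, -31.4) -> 0.0765 0.4366 0.0579 35.4
```

Scaled: 0.31 m is 15.5, 0.28 m is 14, 35.4 degrees is 17.7.

```bash
python3 steer.py '[[0.35,2,0,2,0.06],[0.7,4,0,4,0.06],[1.05,6,0,6,0.06],[1.4,8,0,8,0.06],[1.75,10,0,10,0.06],[2.1,12,1,12.5,0.06],[2.5,14,1.5,15,0.06],[2.75,15.5,2.5,17.7,0.06]]' |tail -2
python3 - <<'E'
from h import *
plan((439.3,374.9,100,-31.4));
E
```

```text
grip_width: 0.0599
grasp_force: 0.0
(439.3, 374.9, 100, -31.4) -> 0.0845 0.0896 0.0008 -0.2
```

Scaled: 0.0896 m is 4.48, 0.0845 m is 4.225.

```bash
python3 steer.py '[[1.4,1.5,0,0,0.045],[2.8,3,0,0,0.045],[4.225,4.48,0,0,0.045],[4.225,4.48,0,0,0.045],[4.225,4.48,0,0,0.045]]' |tail -2
python3 - <<'E'
from h import *
plan((439.3,374.9,20,-31.4))
for n,roi in(("top",(110,185,205,265)),("scene",(310,215,385,315))):
    c=env.read_camera(n);l,d,g=masks(c)
    for k in blobs(c,l,roi): print(k.mean(0).round(1),*rect(c,k,.02))
cv2.imwrite("pics/s3.png",c["color"])
c=env.read_camera("top");l,d,g=masks(c)
a=cv2.resize(c["color"][160:240,235:335],(500,400),interpolation=2);b=cv2.resize(c["color"][210:270,125:185],(300,400),interpolation=2) 
cv2.imwrite("pics/t3.png",np.hstack([a,b]))
E
```

```text
grip_width: 0.0454
grasp_force: 0.0
(439.3, 374.9, 20, -31.4) -> -0.0017 0.0014 0.0792 0.3
[189.3 242.1] [430.3 241. ] [66.2 66.4] 46.2
[329.6 232.8] [436.1 240.7] [63.1 63.5] 47.4
```

View pics/t3.png

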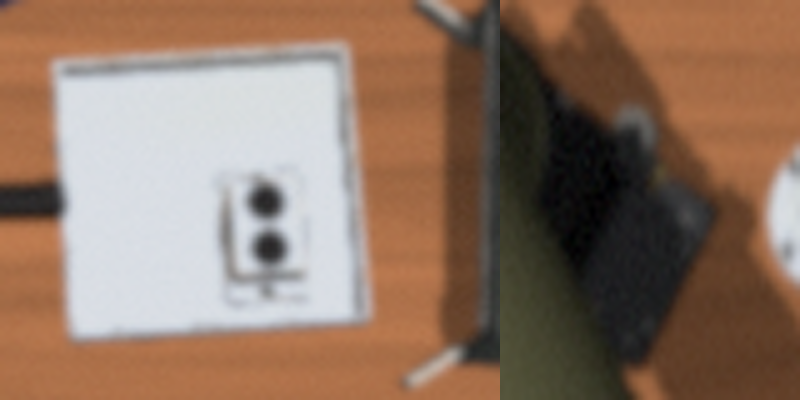

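The throttle sits square in the tray at crop position (265,240). The lever's end shows beneath the gripper, in line with the fingers. Grasping the lever.

Scaled: 0.078 m is 3.9, 0.077 m is 3.85.

```bash
python3 steer.py '[[-0.085,0.07,1.5,0,0.045],[-0.085,0.07,3,0,0.045],[-0.085,0.07,3.85,0,0.045],[-0.085,0.07,3.9,0,0.045],[-0.085,0.07,3.9,0,0.045]]' |head -3;  python3 steer.py '[[0,0,0,0,0.01],[0,0,0,0,0.01],[0,0,0,0,0.01],[0,0,0,0,0.01],[0,0,0,0,0.01],[0,0,0,0,0.01]]' 30;python3 steer.py '[[0,0,-1.5,0,0.01],[0,0,-3.5,0,0.01],[0,0,-5.5,0,0.01],[0,0,-5.5,0,0.01],[0,0,-5.5,0,0.01]]'
python3 - <<'E'
from h import *
plan((540,29,130,4));
E
```

```text
time_s: 7.02
tool_pos: [0.4414, 0.3697, 0.0209]
tool_rot: [-179.9, 0.0, 148.5]
time_s: 7.52
tool_pos: [0.4415, 0.372, 0.0221]
tool_rot: [179.9, 0.0, 148.6]
force: [-0.1, -0.7, 4.0]
grip_width: 0.0239
grasp_force: 30.0
time_s: 7.93
tool_pos: [0.4421, 0.3726, 0.1338]
tool_rot: [179.7, 0.1, 148.6]
force: [-0.6, 0.4, -2.8]
grip_width: 0.0235
grasp_force: 30.0
(540, 29, 130, 4) -> -0.2626 -0.2423 0.0038 -35.4
```

Scaled: -0.208 m is -10.4, -0.192 m is -9.6, -35.4 degrees is -17.7.

```bash
python3 steer.py '[[-1.3,-1.2,0,-2.5,0.01],[-2.6,-2.4,0,-5,0.01],[-3.9,-3.6,0,-7.5,0.01],[-5.2,-4.8,0,-10,0.01],[-6.5,-6,0,-12.5,0.01],[-7.8,-7.2,0,-15,0.01],[-9.1,-8.4,0,-17.7,0.01],[-10.4,-9.6,0,-17.7,0.01]]' |tail -2
python3 - <<'E'
from h import *
plan((540,29,130,4));
E
```

```text
grip_width: 0.0238
grasp_force: 30.0
(540, 29, 130, 4) -> -0.0181 -0.0696 -0.0011 0.2
```

Scaled: -0.069 m is -3.45, -0.035 m is -1.75.

```bash
python3 steer.py '[[-0.5,-1.75,0,0,0.01],[-0.9,-3.45,0,0,0.01],[-0.9,-3.45,0,0,0.01],[-0.9,-3.45,0,0,0.01]]' |tail -2
python3 - <<'E'
from h import *
plan((540,29,27,4));
E
```

```text
grip_width: 0.0239
grasp_force: 30.0
(540, 29, 27, 4) -> -0.0001 0.0005 0.1019 -0.3
```

Scaled: 0.102 m is 5.1, 0.1 m is 5.

```bash
python3 steer.py '[[0,0.025,2,0,0.01],[0,0.025,4,0,0.01],[0,0.025,5,0,0.01],[0,0.025,5.1,0,0.01],[0,0.025,5.1,0,0.01]]' ;  python3 steer.py '[[0,0,0,0,0.035],[0,0,0,0,0.035],[0,0,0,0,0.035]]'|tail -2;python3 steer.py '[[0,0,-1.5,0,0.035],[0,0,-3.5,0,0.035],[0,0,-5.5,0,0.035],[0,0,-5.5,0,0.035],[0,0,-5.5,0,0.035]]'
python3 - <<'E'
from h import *
plan((433,240.6,110,4))
c=env.read_camera("top");l,d,g=masks(c)
for k in blobs(c,l,(160,210,215,275)): print(k.mean(0).round(1),*rect(c,k,.02))
E
```

```text
time_s: 9.35
tool_pos: [0.5388, 0.0335, 0.0269]
tool_rot: [180.0, -0.3, -175.9]
force: [-0.4, 0.3, -1.2]
grip_width: 0.0235
grasp_force: 30.0
grip_width: 0.0328
grasp_force: 0.0
time_s: 10.02
tool_pos: [0.5436, 0.0325, 0.1431]
tool_rot: [179.9, 0.5, -176.0]
force: [-0.5, 0.5, -0.8]
grip_width: 0.0348
grasp_force: 0.0
(433, 240.6, 110, 4) -> 0.0958 0.2153 0.0331 -0.0
[189.3 242.1] [430.3 241. ] [66.2 66.4] 46.2
```

Scaled: 0.2153 m is 10.765, 0.185 m is 9.25.

```bash
python3 steer.py '[[0.85,1.85,0,0,0.06],[1.7,3.7,0,0,0.06],[2.5,5.55,0,0,0.06],[3.3,7.4,0.5,0,0.06],[4.1,9.25,1,0,0.06],[4.79,10.765,1.65,0,0.06],[4.79,10.765,1.65,0,0.06],[4.79,10.765,1.65,0,0.06]]' |tail -2
python3 - <<'E'
from h import *
plan((433,240.6,43,4))
c=env.read_camera("scene");l,d,g=masks(c)
for k in blobs(c,l,(300,205,360,265)): print(k.mean(0).round(1),*rect(c,k,.02))
E
```

```text
grip_width: 0.0597
grasp_force: 0.0
(433, 240.6, 43, 4) -> -0.0052 -0.0011 0.0610 0.3
[329.4 233.1] [434.2 240.6] [60.  59.4] 43.7
```

```bash
python3 steer.py '[[-0.2,-0.05,1,0,0.06],[-0.2,-0.05,2.25,0,0.06],[-0.2,-0.05,3,0,0.06],[-0.2,-0.05,3.05,0,0.06],[-0.2,-0.05,3.05,0,0.06]]' |head -3;  python3 steer.py '[[0,0,0,0,0.02],[0,0,0,0,0.02],[0,0,0,0,0.02],[0,0,0,0,0.02],[0,0,0,0,0.02],[0,0,0,0,0.02]]' 30;python3 steer.py '[[0,0,-1.5,0,0.02],[0,0,-3.5,0,0.02],[0,0,-5,0,0.02],[0,0,-5,0,0.02],[0,0,-5,0,0.02]]'
python3 - <<'E'
from h import *
plan((612,-14,140,4));
E
```

```text
time_s: 11.2
tool_pos: [0.4347, 0.2376, 0.0444]
tool_rot: [-179.9, -0.1, -176.2]
time_s: 11.7
tool_pos: [0.435, 0.2399, 0.0459]
tool_rot: [180.0, 0.1, -176.0]
force: [-0.6, 0.6, 4.2]
grip_width: 0.0353
grasp_force: 30.0
time_s: 12.12
tool_pos: [0.4356, 0.2401, 0.1469]
tool_rot: [179.9, 0.2, -176.0]
force: [0.4, -0.8, -1.7]
grip_width: 0.0351
grasp_force: 30.0
(612, -14, 140, 4) -> -0.1583 -0.2658 0.0069 -0.0
```

Scaled: -0.265 m is -13.25, -0.236 m is -11.8.

```bash
python3 steer.py '[[-1,-1.7,0,0,0.02],[-2,-3.4,0,0,0.02],[-3,-5.1,0,0,0.02],[-4,-6.8,0,0,0.02],[-5,-8.5,0,0,0.02],[-6,-10.2,0,0,0.02],[-7,-11.8,0,0,0.02],[-7.9,-13.25,0,0,0.02]]' |tail -2;python3 steer.py '[[0,0,0,0,0.02],[0,0,0,0,0.02],[0,0,0,0,0.02]]'|tail -2
python3 - <<'E'
from h import *
plan((612,-14,50.5,4)); 
c=env.read_camera("scene");cv2.imwrite("pics/s4.png",cv2.resize(c["color"][100:290,160:400],(720,570),interpolation=2))
E
```

```text
grip_width: 0.035
grasp_force: 30.0
grip_width: 0.0349
grasp_force: 30.0
(612, -14, 50.5, 4) -> -0.0028 -0.0009 0.0924 -0.0
```

View pics/s4.png

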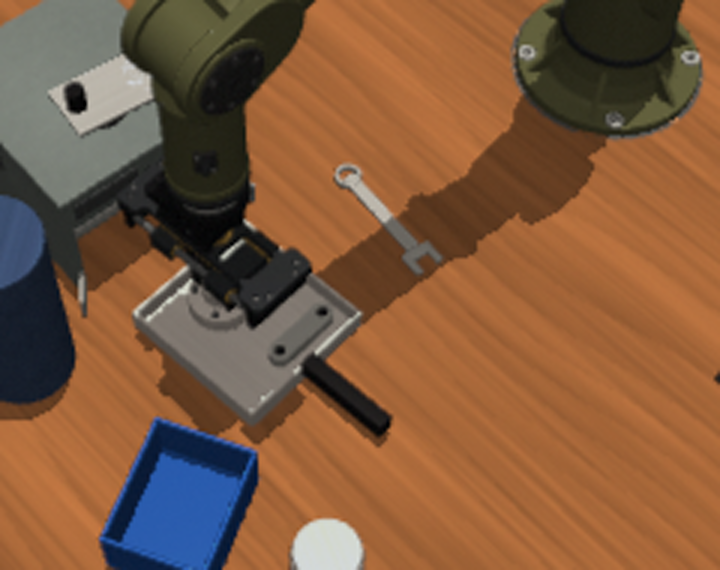

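The pump is held above the tray at crop position (215,300), and the lever lies in the tray at (300,335). Lowering the pump.

Scaled: 0.092 m is 4.6, 0.09 m is 4.5.

```bash
python3 steer.py '[[-0.14,-0.05,1.5,0,0.02],[-0.14,-0.05,3.25,0,0.02],[-0.14,-0.05,4.5,0,0.02],[-0.14,-0.05,4.6,0,0.02],[-0.14,-0.05,4.6,0,0.02]]' ;  python3 steer.py '[[0,0,0,0,0.055],[0,0,0,0,0.055],[0,0,0,0,0.055],[0,0,0,0,0.055]]'|tail -2;python3 steer.py '[[0,0,-1.5,0,0.055],[0,0,-3.5,0,0.055],[0,0,-5.5,0,0.055],[0,2,-6,0,0.055],[0,4,-6,0,0.055],[0,6,-6,0,0.055],[1,7.5,-6,0,0.055],[2,8.5,-6,0,0.055]]'
python3 - <<'E'
from h import *
c=env.read_camera("top");l,d,g=masks(c)
for k in blobs(c,d,(195,185,253,215)): print("handle",*rect(c,k,.04))
for n,roi in(("top",(240,160,318,240)),("scene",(195,165,290,245))):
    c=env.read_camera(n);l,d,g=masks(c)
    for k in blobs(c,l,roi,200): print("tray",*rect(c,k,.028))
    if n=="top": cv2.imwrite("pics/t5.png",cv2.resize(c["color"][150:250,190:340],(750,500),interpolation=2))
plan((557,140,100,94))
E
```

```text
time_s: 13.5
tool_pos: [0.6121, -0.0126, 0.0517]
tool_rot: [179.9, -0.2, -175.8]
force: [-0.0, 0.2, -1.2]
grip_width: 0.0354
grasp_force: 30.0
grip_width: 0.0516
grasp_force: 0.0
time_s: 14.5
tool_pos: [0.5608, 0.1569, 0.1736]
tool_rot: [179.9, 0.1, -175.8]
force: [-0.1, 0.5, 0.6]
grip_width: 0.0552
grasp_force: 0.0
handle [574.8  96. ] [73.3 59.4] 17.5
tray [566.1 -18.8] [174.2 185.4] 4.1
tray [570.6 -18.7] [170.6 181.7] 3.9
(557, 140, 100, 94) -> 0.0045 -0.0146 0.0737 -89.7
```

View pics/t5.png

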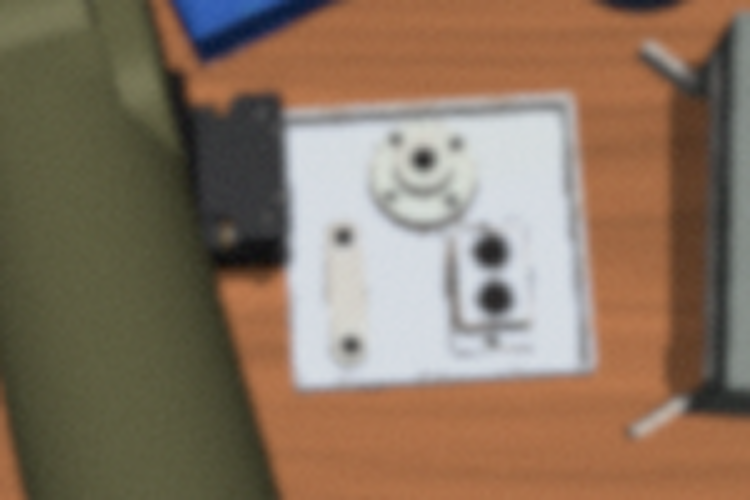

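All three parts lie in the tray: the pump at (423,175), the lever at (345,290) and the throttle at (490,275). Next I turn a quarter for the handle.

Scaled: -0.015 m is -0.75, 0.0045 m is 0.225, 49 degrees is 24.5.

```bash
python3 steer.py '[[0.225,-0.75,0,3.5,0.055],[0.225,-0.75,0,7,0.055],[0.225,-0.75,0,10.5,0.055],[0.225,-0.75,0,14,0.055],[0.225,-0.75,0,17.5,0.055],[0.225,-0.75,0,21,0.055],[0.225,-0.75,0,24.5,0.055],[0.225,-0.75,0,28,0.055]]' |tail -2;python3 steer.py '[[0,0,0,3.5,0.055],[0,0,0,7,0.055],[0,0,0,10.5,0.055],[0,0,0,14,0.055],[0,0,0,17,0.055],[0,0,0,17,0.055],[0,0,0,17,0.055]]'
python3 - <<'E'
from h import *
plan((557.2,140.7,28,94)); print(env.get_obs()["qpos"])
E
```

```text
grip_width: 0.0552
grasp_force: 0.0
time_s: 15.9
tool_pos: [0.5591, 0.1354, 0.1734]
tool_rot: [180.0, 0.0, 94.0]
force: [0.5, 0.0, 0.7]
grip_width: 0.0552
grasp_force: 0.0
(557.2, 140.7, 28, 94) -> 0.0054 -0.0015 0.1454 0.0
[-31.20628126  11.73844868  16.95188885  99.6928381   -3.60143996
  69.05995166  -9.25824088]
```

Scaled: 0.1465 m is 7.325, 0.14 m is 7.

```bash
python3 steer.py '[[0.25,-0.075,1.5,0,0.055],[0.25,-0.075,3.5,0,0.055],[0.25,-0.075,5.5,0,0.055],[0.25,-0.075,7,0,0.055],[0.25,-0.075,7.325,0,0.055],[0.25,-0.075,7.325,0,0.055],[0.25,-0.075,7.325,0,0.055]]' |head -3;  python3 steer.py '[[0,0,0,0,0.005],[0,0,0,0,0.005],[0,0,0,0,0.005],[0,0,0,0,0.005],[0,0,0,0,0.005],[0,0,0,0,0.005],[0,0,0,0,0.005]]' 45
python3 - <<'E'
from h import *
plan((587.5,134.8,28,86.8),(574.1,-105.3,28,86.8))
E
```

```text
time_s: 16.48
tool_pos: [0.5577, 0.1416, 0.0279]
tool_rot: [179.9, -0.0, 94.0]
time_s: 17.07
tool_pos: [0.5568, 0.1418, 0.0269]
tool_rot: [180.0, -0.0, 94.0]
force: [0.1, 0.4, 1.1]
grip_width: 0.0193
grasp_force: 45.0
(587.5, 134.8, 28, 86.8) -> -0.0092 0.0302 -0.0011 7.2
(574.1, -105.3, 28, 86.8) -> -0.2405 0.0000 -0.0000 0.0
```

```bash
python3 steer.py '[[-0.1,0.3,0,0.5,0.005],[-0.2,0.6,0,1.25,0.005],[-0.3,0.9,0,2,0.005],[-0.4,1.2,0,3,0.005],[-0.45,1.5,0,3.6,0.005],[-0.45,1.5,0,3.6,0.005],[-0.45,1.5,0,3.6,0.005]]'
python3 - <<'E'
from h import *
for n,roi in(("top",(240,150,325,240)),("scene",(185,160,290,245))):
    c=env.read_camera(n);l,d,g=masks(c)
    for k in blobs(c,l,roi,200): print("tray",*rect(c,k,.028))
plan((587.5,134.8,27,86.8),(574.1,-105.3,27,86.8))
E
```

```text
time_s: 17.65
tool_pos: [0.5859, 0.1372, 0.027]
tool_rot: [-179.8, -0.2, 86.7]
force: [-5.0, 4.1, 6.6]
grip_width: 0.0194
grasp_force: 45.4
tray [571.2 -23. ] [185.2 174.5] 85.7
tray [575.7 -23.8] [181.2 170.9] 85.9
(587.5, 134.8, 27, 86.8) -> -0.0023 0.0017 -0.0000 -0.1
(574.1, -105.3, 27, 86.8) -> -0.2405 0.0000 -0.0000 0.0
```

```bash
python3 steer.py '[[-0.25,0.1,0,-0.25,0.005],[-0.75,0.175,0,-0.5,0.005],[-1.5,0.175,0,-0.5,0.005],[-2.25,0.175,0,-0.5,0.005],[-3,0.175,0,-0.5,0.005],[-3.75,0.175,0,-0.5,0.005],[-4.25,0.175,0,-0.5,0.005],[-4.25,0.175,0,-0.5,0.005]]'
python3 - <<'E'
from h import *
for n,roi in(("top",(240,150,352,240)),("scene",(160,140,290,245))):
    c=env.read_camera(n);l,d,g=masks(c)
    for k in blobs(c,l,roi,200): print("tray",*rect(c,k,.028))
    if n=="top": cv2.imwrite("pics/t6.png",cv2.resize(c["color"][140:250,230:395],(750,500),interpolation=2))
plan((574.1,-105.3,27,86.8))
E
```

```text
time_s: 18.42
tool_pos: [0.5862, 0.0482, 0.027]
tool_rot: [180.0, 0.0, 87.7]
force: [0.5, -1.9, 3.2]
grip_width: 0.0199
grasp_force: 45.0
tray [ 577.9 -102.1] [164.7 174.6] 88.0
tray [ 594.5 -223.1] [ 45.3 232.5] 88.1
tray [ 589.2 -104.5] [162.1 156.9] 87.9
tray [ 566.7 -290.4] [114.9 220.7] 47.4
(574.1, -105.3, 27, 86.8) -> -0.1539 -0.0060 -0.0001 0.9
```

View pics/t6.png

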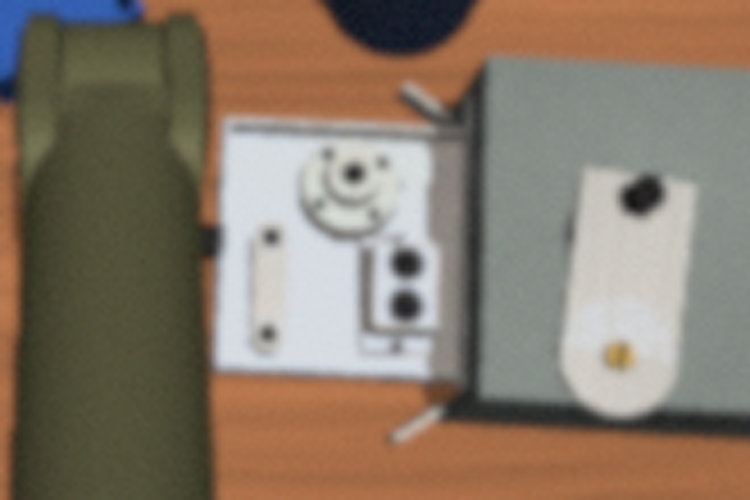

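The tray is entering between the lips. Its axis at crop row 255 sits about 5 mm to the +x side of the mouth centre at row 263, so I'll correct by a few mm and push on.

Scaled: -0.085 m is -4.25, -0.075 m is -3.75, 0.9 degrees is 0.45.

```bash
python3 steer.py '[[-0.25,-0.1,0,0.25,0.005],[-0.75,-0.2,0,0.45,0.005],[-1.5,-0.25,0,0.45,0.005],[-2.25,-0.25,0,0.45,0.005],[-3,-0.25,0,0.45,0.005],[-3.75,-0.25,0,0.45,0.005],[-4.25,-0.25,0,0.45,0.005],[-4.25,-0.25,0,0.45,0.005]]'
python3 - <<'E'
from h import *
for n,roi in(("top",(240,150,338,240)),):
    c=env.read_camera(n);l,d,g=masks(c)
    for k in blobs(c,l,roi,200): print("tray",*rect(c,k,.028))
plan((574.1,-105.3,27,86.8))
E
```

```text
time_s: 19.18
tool_pos: [0.5777, -0.0353, 0.0269]
tool_rot: [180.0, -0.0, 86.8]
force: [-0.2, -0.0, 3.9]
grip_width: 0.0197
grasp_force: 45.0
tray [ 569.1 -149.5] [ 69.9 175.6] 89.1
(574.1, -105.3, 27, 86.8) -> -0.0701 0.0002 -0.0001 0.1
```

```bash
python3 steer.py '[[-0.5,0,0,0,0.005],[-1,0,0,0,0.005],[-1.5,0,0,0,0.005],[-2,0,0,0,0.005],[-2.5,0,0,0,0.005],[-2.9,0,0,0,0.005],[-3.2,0,0,0,0.005],[-3.2,0,0,0,0.005]]'; python3 steer.py '[[-0.1,0,0,0,0.005],[-0.2,0,0,0,0.005],[-0.3,0,0,0,0.005],[-0.3,0,0,0,0.005]]'
```

```text
time_s: 19.9
tool_pos: [0.5747, -0.0966, 0.0269]
tool_rot: [180.0, -0.2, 87.0]
force: [-0.5, 3.1, 5.5]
grip_width: 0.0197
grasp_force: 45.0
time_s: 20.23
tool_pos: [0.5745, -0.1004, 0.0269]
tool_rot: [180.0, -0.3, 87.1]
force: [-0.3, 8.2, 5.2]
grip_width: 0.0194
grasp_force: 45.0
```

Scaled: -0.004 m is -0.2, -0.002 m is -0.1.

```bash
python3 steer.py '[[-0.1,0,0,0,0.005],[-0.2,0,0,0,0.005],[-0.2,0,0,0,0.005],[-0.2,0,0,0,0.005]]'
python3 - <<'E'
from h import *
c=env.read_camera("scene");cv2.imwrite("pics/s7.png",cv2.resize(c["color"][90:230,140:310],(765,630),interpolation=2)[:600])
E
```

```text
time_s: 20.57
tool_pos: [0.5744, -0.103, 0.0269]
tool_rot: [180.0, -0.3, 87.1]
force: [0.4, 9.9, 6.1]
grip_width: 0.0198
grasp_force: 45.0
```

View pics/s7.png

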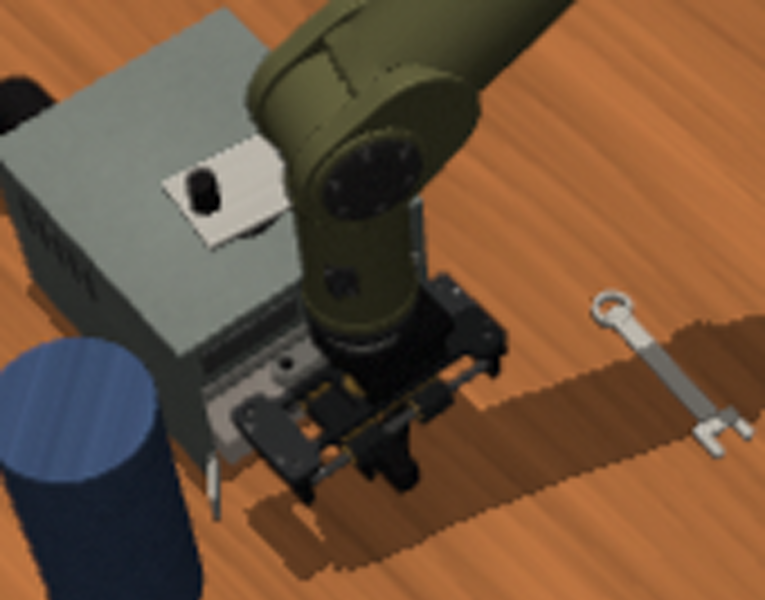

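The tray is nearly home, with its handle wall close to the face. I'll keep pressing until it meets a firm stop.

```bash
for i in 1; do python3 steer.py '[[-0.1,0,0,0,0.005],[-0.2,0,0,0,0.005],[-0.2,0,0,0,0.005],[-0.2,0,0,0,0.005]]'; done; python3 steer.py '[[-0.1,0,0,0,0.005],[-0.15,0,0,0,0.005],[-0.15,0,0,0,0.005],[-0.15,0,0,0,0.005]]'
```

```text
time_s: 20.95
tool_pos: [0.5744, -0.1031, 0.0269]
tool_rot: [-180.0, -0.6, 87.2]
force: [-1.2, 17.1, 7.8]
grip_width: 0.0198
grasp_force: 45.0
time_s: 21.28
tool_pos: [0.5744, -0.1032, 0.0269]
tool_rot: [-179.9, -0.8, 87.3]
force: [-1.1, 21.1, 7.6]
grip_width: 0.0194
grasp_force: 45.0
```

The hand stopped hard at y = -0.103 (expected about -0.105), with 21 N of reaction, so the tray is home. I'll release, rise and go to the knob.

Careful with the scale: shifts go in units of 20 mm and turns go in units of 2 degrees. That gives: -0.22 m is -11, -0.19 m is -9.5.

```bash
python3 steer.py '[[0,0,0,0,0.045],[0,0,0,0,0.045],[0,0,0,0,0.045],[0,0,0,0,0.045]]'; python3 steer.py '[[0.5,0,-1.5,0,0.045],[1,0,-3.5,0,0.045],[1.5,0,-5.5,0,0.045],[1.5,0,-7.5,0,0.045],[1.5,0,-9.5,0,0.045],[1.5,0,-11,0,0.045],[1.5,0,-11,0,0.045],[1.5,0,-11,0,0.045]]'
python3 - <<'E'
from h import *
c=env.read_camera("top");l,d,g=masks(c)
for k in blobs(c,d,(285,175,338,215),15): print("handle",*rect(c,k,.04))
a=cv2.resize(c["color"][140:245,270:395],(750,600),interpolation=2);cv2.imwrite("pics/t8.png",a)
plan((583.3,-261.9,230,87),(583.3,-261.9,189,87))
E
```

```text
time_s: 21.62
tool_pos: [0.5724, -0.1169, 0.0262]
tool_rot: [-179.9, 0.1, 86.8]
force: [0.6, 0.0, 0.3]
grip_width: 0.0385
grasp_force: 0.0
time_s: 22.28
tool_pos: [0.5756, -0.0872, 0.2487]
tool_rot: [179.8, 0.0, 86.8]
force: [-0.5, 0.2, -0.6]
grip_width: 0.0449
grasp_force: 0.0
handle [576.4 -85. ] [ 40.1 121.5] 83.0
(583.3, -261.9, 230, 87) -> -0.1743 0.0185 0.0166 -0.2
(583.3, -261.9, 189, 87) -> 0.0000 0.0000 0.0410 0.0
```

View pics/t8.png

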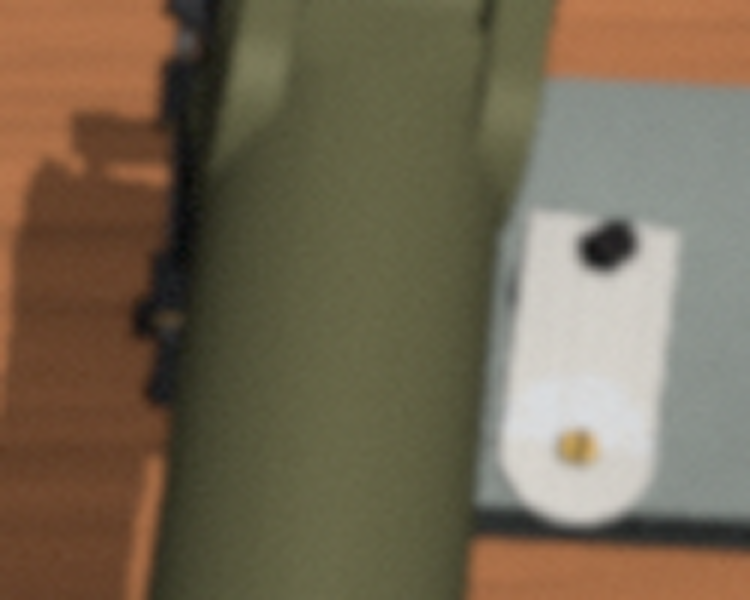

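The knob top is at crop (616,238), which gives about (582.5,-265) mm. That is 94.5 mm from the screw, matching the 95 mm given. The cover is already a few degrees open. Moving over it.

Scaled: -0.1775 m is -8.875, -0.165 m is -8.25.

```bash
python3 steer.py '[[-1.75,0.2,0,0,0.05],[-3.5,0.4,0,0,0.05],[-5.25,0.6,0,0,0.05],[-7,0.75,0,0,0.05],[-8.25,0.85,0,0,0.05],[-8.875,0.875,0,0,0.05],[-8.875,0.875,0,0,0.05],[-8.875,0.875,0,0,0.05]]'
python3 - <<'E'
from h import *
c=env.read_camera("top");l,d,g=masks(c)
a=cv2.resize(c["color"][150:240,230:380],(750,450),interpolation=2)
b=env.read_camera("scene")["color"]; cv2.imwrite("pics/t9.png",np.vstack([a[:300],cv2.resize(b[90:180,130:280],(500,300),interpolation=2)[:, :].copy() if 0 else cv2.resize(b[80:155,120:307],(750,300),interpolation=2)]))
plan((582.5,-265,189,87))
E
```

```text
time_s: 23.0
tool_pos: [0.582, -0.2633, 0.245]
tool_rot: [-179.9, -0.1, 86.8]
force: [0.7, 0.7, 0.3]
grip_width: 0.05
grasp_force: 0.0
(582.5, -265, 189, 87) -> -0.0038 -0.0004 0.0568 0.1
```

View pics/t9.png

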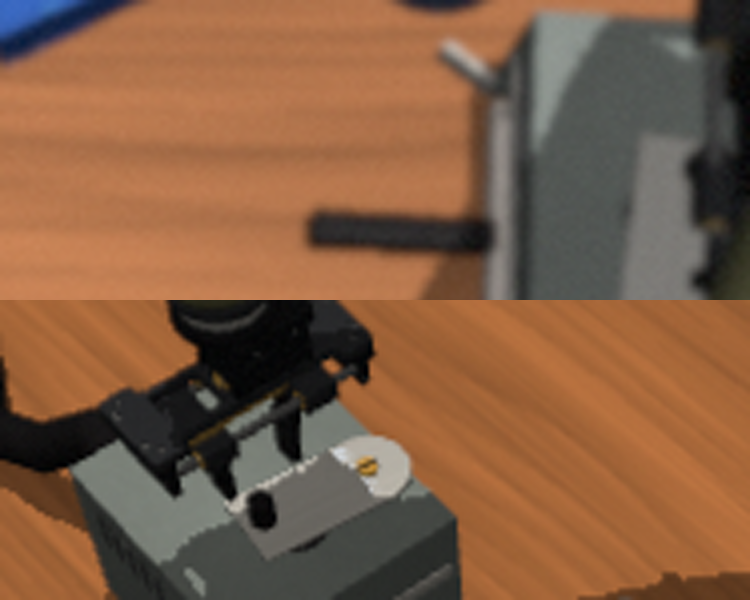

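Top: the handle runs from (292,196) to the wall at (328,197), which sits at the hood's face. The gripper is straight above the knob. I'll measure the handle end and descend.

```bash
python3 - <<'E'
from h import *
c=env.read_camera("top");l,d,g=masks(c)
for k in blobs(c,d,(280,185,329,205),15): print("handle",k.min(0),k.max(0),*rect(c,k,.04))
c=env.read_camera("scene");l,d,g=masks(c)
for k in blobs(c,d,(215,160,270,235),15): print("handle s",k.min(0),k.max(0),*rect(c,k,.04))
E
python3 steer.py '[[-0.125,-0.02,1,0,0.05],[-0.125,-0.02,2,0,0.05],[-0.125,-0.02,2.8,0,0.05],[-0.125,-0.02,2.8,0,0.05],[-0.125,-0.02,2.8,0,0.05]]';python3 steer.py '[[0,0,0,0,0.01],[0,0,0,0,0.01],[0,0,0,0,0.01],[0,0,0,0,0.01],[0,0,0,0,0.01],[0,0,0,0,0.01],[0,0,0,0,0.01]]' 12
python3 - <<'E'
from h import *
o=env.get_obs()["tool_pos"]*1000; print(np.hypot(*(o[:2]-[489,-251.2])),np.degrees(np.arctan2(o[1]+251.2,o[0]-489)))
E
```

```text
handle [293 193] [327 200] [ 568.1 -119. ] [102.1  19.1] 88.7
handle s [215 174] [232 199] [ 580.3 -107.5] [107.9  26.8] 84.2
time_s: 23.62
tool_pos: [0.582, -0.2649, 0.1902]
tool_rot: [-179.9, -0.1, 87.0]
force: [-0.1, -0.4, 1.3]
grip_width: 0.0497
grasp_force: 0.0
time_s: 24.2
tool_pos: [0.5837, -0.2667, 0.1913]
tool_rot: [179.8, 0.1, 86.9]
force: [5.7, -0.6, -0.2]
grip_width: 0.0218
grasp_force: 12.0
96.01081433648812 -9.296851314159785
```

```bash
cat >> h.py <<'E'
def arc(a0,a1,n=8,pv=(489,-251.2),R=95):
    s=env.get_obs();y=np.radians(s["tool_rot"][2]);f=lambda a:np.array([np.cos(np.radians(a)),np.sin(np.radians(a))])*R
    for a in np.linspace(a0,a1,n+1)[1:]:
        d=(f(a)-f(a0))/1e3;print("%.4f %.4f 0 %.1f"%(d[0]*np.cos(y)+d[1]*np.sin(y),d[0]*np.sin(y)-d[1]*np.cos(y),a0-a))
E
python3 -c "
from h import *
arc(-9.3,-49.3)"
```

```text
-0.0082 -0.0013 0 5.0
-0.0162 -0.0032 0 10.0
-0.0241 -0.0059 0 15.0
-0.0317 -0.0092 0 20.0
-0.0389 -0.0132 0 25.0
-0.0458 -0.0178 0 30.0
-0.0523 -0.0230 0 35.0
-0.0583 -0.0287 0 40.0
```

Scaled: -0.0583 m is -2.915, -0.0523 m is -2.615, 40 degrees is 20.

```bash
python3 steer.py '[[-0.41,-0.065,0,2.5,0.01],[-0.81,-0.16,0,5,0.01],[-1.205,-0.295,0,7.5,0.01],[-1.585,-0.46,0,10,0.01],[-1.945,-0.66,0,12.5,0.01],[-2.29,-0.89,0,15,0.01],[-2.615,-1.15,0,17.5,0.01],[-2.915,-1.435,0,20,0.01]]' 
python3 -c "
from h import *
o=env.get_obs()['tool_pos']*1000; print(np.hypot(*(o[:2]-[489,-251.2])),np.degrees(np.arctan2(o[1]+251.2,o[0]-489)))
arc(-49.3,-97.3)"
```

```text
time_s: 24.87
tool_pos: [0.5517, -0.3237, 0.1913]
tool_rot: [179.8, -0.1, 46.7]
force: [4.6, -1.4, -0.1]
grip_width: 0.0213
grasp_force: 12.0
95.89855375672006 -49.136865756443335
-0.0098 -0.0015 0 6.0
-0.0194 -0.0041 0 12.0
-0.0287 -0.0077 0 18.0
-0.0376 -0.0122 0 24.0
-0.0459 -0.0176 0 30.0
-0.0537 -0.0238 0 36.0
-0.0607 -0.0309 0 42.0
-0.0669 -0.0386 0 48.0
```

```bash
python3 steer.py '[[-0.49,-0.075,0,3,0.01],[-0.97,-0.205,0,6,0.01],[-1.435,-0.385,0,9,0.01],[-1.88,-0.61,0,12,0.01],[-2.295,-0.88,0,15,0.01],[-2.685,-1.19,0,18,0.01],[-3.035,-1.545,0,21,0.01],[-3.345,-1.93,0,24,0.01]]'; python3 steer.py '[[0,0,0,0,0.05],[0,0,0,0,0.05],[0,0,0,0,0.05],[0,0,0,0,0.05],[0,0,0,0,0.05]]'; python3 steer.py '[[0,0,-1.5,0,0.05],[0,0,-3,0,0.04],[0,2,-3.5,0,0.0],[0,4,-3.5,0,0.0],[0,6,-3.5,0,0.0],[0,8,-3.5,0,0.0],[0,9.5,-3.5,0,0],[0,10.5,-3.5,0,0]]'
python3 - <<'E'
from h import *
c=env.read_camera("top")
cv2.imwrite("pics/t10.png",cv2.resize(c["color"][140:250,310:435],(682,600),interpolation=2))
E
```

```text
time_s: 25.53
tool_pos: [0.4769, -0.3457, 0.1912]
tool_rot: [-180.0, -0.1, -1.4]
force: [3.6, 0.2, 1.5]
grip_width: 0.0219
grasp_force: 12.0
time_s: 25.95
tool_pos: [0.4765, -0.3456, 0.1904]
tool_rot: [180.0, 0.0, -1.0]
force: [-0.5, -0.2, -0.1]
grip_width: 0.0455
grasp_force: 0.0
time_s: 26.62
tool_pos: [0.4705, -0.5592, 0.2592]
tool_rot: [179.9, 0.2, -1.2]
force: [-0.2, -0.5, 0.5]
grip_width: 0.0112
grasp_force: 0.0
```

View pics/t10.png

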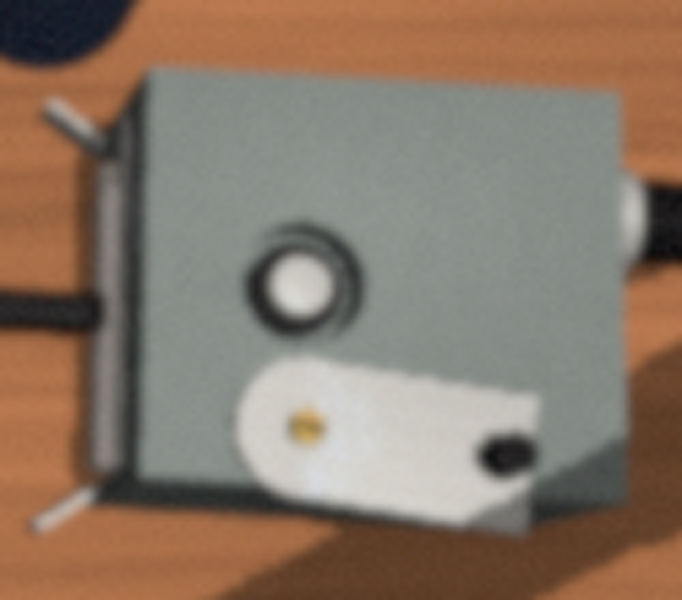

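The cover is clear of the port. The button is at crop (299,285), and the tray wall strip sits level at the hood's mouth. The arm is at -y, out of the way. Computing the button position.

Run:
```python
from h import *
c=env.read_camera("top");b=ray(c,[299/5.456+310-.4,285/5.456+140-.4],.152)[0]*1e3
a=np.radians(-3.2);print(b, 489+74*np.cos(a),-251.2+74*np.sin(a))
plan((*b,230,-1),(*b,175,-1))
```

```text
[ 562.48881939 -254.05105376] 562.8846165494666 -255.3307913694941
(np.float64(562.488819386448), np.float64(-254.051053755179), 230, -1) -> 0.0858 -0.3078 0.0289 -0.4
(np.float64(562.488819386448), np.float64(-254.051053755179), 175, -1) -> 0.0000 -0.0000 0.0550 0.0
```

```bash
python3 steer.py '[[0.5,-2,0,0,0],[1,-4,0,0,0],[1.5,-6,0,0,0],[2.25,-8,0,0,0],[3,-10,0,0,0],[3.5,-12,0,0,0],[4,-14,1,0,0],[4.275,-15.35,1.5,0,0]]'; python3 steer.py '[[0,0,0,0,0],[0,0,0,0,0],[0,0,0,0,0]]'|tail -2
python3 - <<'E'
from h import *
plan((562.7,-254.6,172,-1))
E
```

```text
time_s: 27.38
tool_pos: [0.5651, -0.2454, 0.2302]
tool_rot: [-179.9, -0.1, -0.8]
force: [0.9, -0.8, -0.5]
grip_width: 0.0005
grasp_force: 0.0
grip_width: 0.0005
grasp_force: 0.0
(562.7, -254.6, 172, -1) -> -0.0008 0.0048 0.0588 -0.0
```

```bash
python3 steer.py '[[0,0.225,1,0,0],[0,0.225,2,0,0],[0,0.225,2.95,0,0],[0,0.225,2.95,0,0],[0,0.225,2.95,0,0]]'; python3 steer.py '[[0,0,0.15,0,0],[0,0,0.3,0,0],[0,0,0.45,0,0],[0,0,0.55,0,0],[0,0,0.55,0,0],[0,0,0.55,0,0]]'
```

```text
time_s: 28.05
tool_pos: [0.5623, -0.2567, 0.1721]
tool_rot: [180.0, 0.1, -1.3]
force: [-1.4, 0.5, 2.5]
grip_width: 0.0009
grasp_force: 1.0
time_s: 28.55
tool_pos: [0.5638, -0.2568, 0.167]
tool_rot: [-180.0, -0.2, -1.2]
force: [-11.7, 4.1, 30.0]
grip_width: 0.0005
grasp_force: 15.1
```

```bash
python3 steer.py '[[0,0,-0.1,0,0],[0,0,-0.1,0,0],[0,0,-0.1,0,0]]'|sed -n '2p;4p';python3 steer.py '[[0,0,-0.1,0,0],[0,0,-0.1,0,0],[0,0,-0.1,0,0]]'|sed -n '2p;4p';python3 steer.py '[[0,0,-0.1,0,0],[0,0,-0.1,0,0],[0,0,-0.1,0,0]]'|sed -n '2p;4p';python3 steer.py '[[0,0,-0.1,0,0],[0,0,-0.1,0,0],[0,0,-0.1,0,0]]'|sed -n '2p;4p';python3 steer.py '[[0,0,-0.2,0,0],[0,0,-0.2,0,0],[0,0,-0.2,0,0]]'|sed -n '2p;4p'
```

```text
tool_pos: [0.5637, -0.2568, 0.1672]
force: [-8.1, 0.7, 20.8]
tool_pos: [0.5638, -0.2566, 0.1674]
force: [-4.2, -0.9, 10.7]
tool_pos: [0.564, -0.2564, 0.168]
force: [-1.5, -3.1, 3.8]
tool_pos: [0.5642, -0.2552, 0.1691]
force: [0.4, -2.9, 4.0]
tool_pos: [0.5639, -0.2541, 0.1725]
force: [0.5, -1.5, 1.6]
```

Contact force fell to spring levels (about 4 N) above a stiff stop, over roughly 6 mm of travel, so the button was fully down. Now I'll lift and go back to the knob.

Scaled: 0.09 m is 4.5, -0.07 m is -3.5.

```bash
python3 steer.py '[[0,0,-1.5,0,0],[0,0,-3,0,0],[0,0,-3.5,0,0.05],[-1,1.5,-3.5,0,0.05],[-2.25,3,-3.5,0,0.05],[-3.5,4.5,-3.5,0,0.05],[-3.5,4.5,-3.5,0,0.05],[-3.5,4.5,-3.5,0,0.05]]'
python3 - <<'E'
from h import *
plan((476.7,-345.6,230,-1),(476.7,-345.6,190.5,-1))
E
```

```text
time_s: 30.47
tool_pos: [0.4893, -0.3452, 0.2421]
tool_rot: [-179.9, 0.0, -1.4]
force: [1.0, -0.1, -0.5]
grip_width: 0.0325
grasp_force: 0.0
(476.7, -345.6, 230, -1) -> -0.0126 0.0007 0.0121 -0.4
(476.7, -345.6, 190.5, -1) -> 0.0000 -0.0000 0.0395 0.0
```

```bash
python3 steer.py '[[-0.625,0.025,0,0,0.05],[-0.625,0.025,0,0,0.05],[-0.625,0.025,0,0,0.05],[-0.625,0.025,1,0,0.05],[-0.625,0.025,2,0,0.05],[-0.625,0.025,2.575,0,0.05],[-0.625,0.025,2.575,0,0.05],[-0.625,0.025,2.575,0,0.05]]';python3 steer.py '[[0,0,0,0,0.01],[0,0,0,0,0.01],[0,0,0,0,0.01],[0,0,0,0,0.01],[0,0,0,0,0.01],[0,0,0,0,0.01],[0,0,0,0,0.01]]' 12
python3 -c "
from h import *
o=env.get_obs()['tool_pos']*1000; print(np.hypot(*(o[:2]-[489,-251.2])),np.degrees(np.arctan2(o[1]+251.2,o[0]-489)))
arc(-97.3,-49.3)"
```

```text
time_s: 31.13
tool_pos: [0.4798, -0.343, 0.1906]
tool_rot: [-180.0, 0.1, -1.0]
force: [0.1, 0.1, 0.9]
grip_width: 0.0497
grasp_force: 0.0
time_s: 31.72
tool_pos: [0.4793, -0.3453, 0.1916]
tool_rot: [179.8, -0.1, -1.2]
force: [0.0, -3.3, -0.4]
grip_width: 0.0215
grasp_force: 12.0
94.64279298090709 -95.88340935920203
0.0099 0.0005 0 -6.0
0.0199 0.0000 0 -12.0
0.0297 -0.0015 0 -18.0
0.0393 -0.0040 0 -24.0
0.0486 -0.0076 0 -30.0
0.0575 -0.0121 0 -36.0
0.0658 -0.0175 0 -42.0
0.0736 -0.0237 0 -48.0
```

Scaled: 0.0736 m is 3.68, 0.0658 m is 3.29, -48 degrees is -24.

```bash
python3 steer.py '[[0.495,0.025,0,-3,0.01],[0.995,0,0,-6,0.01],[1.485,-0.075,0,-9,0.01],[1.965,-0.2,0,-12,0.01],[2.43,-0.38,0,-15,0.01],[2.875,-0.605,0,-18,0.01],[3.29,-0.875,0,-21,0.01],[3.68,-1.185,0,-24,0.01]]'
python3 -c "
from h import *
o=env.get_obs()['tool_pos']*1000; a=np.degrees(np.arctan2(o[1]+251.2,o[0]-489));print(np.hypot(*(o[:2]-[489,-251.2])),a)
arc(a,-7)"
```

```text
time_s: 32.38
tool_pos: [0.5531, -0.3219, 0.1916]
tool_rot: [-180.0, 0.0, 47.1]
force: [-2.5, -0.7, 3.7]
grip_width: 0.0215
grasp_force: 12.0
95.4326590423413 -47.803187789806884
0.0084 0.0004 0 -5.1
0.0169 -0.0000 0 -10.2
0.0253 -0.0012 0 -15.3
0.0335 -0.0031 0 -20.4
0.0415 -0.0057 0 -25.5
0.0493 -0.0090 0 -30.6
0.0568 -0.0130 0 -35.7
0.0638 -0.0177 0 -40.8
```

Scaled: 0.0638 m is 3.19, 0.0568 m is 2.84, -40.8 degrees is -20.4.

```bash
python3 steer.py '[[0.42,0.02,0,-2.5,0.01],[0.845,0,0,-5,0.01],[1.265,-0.06,0,-7.5,0.01],[1.675,-0.155,0,-10,0.01],[2.075,-0.285,0,-12.75,0.01],[2.465,-0.45,0,-15.3,0.01],[2.84,-0.65,0,-17.85,0.01],[3.19,-0.885,0,-20.4,0.01]]'
python3 steer.py '[[0.1,0,0,0,0.01],[0.2,0,0,0,0.01],[0.2,0,0,0,0.01]]';python3 steer.py '[[0.1,0,0,0,0.01],[0.2,0,0,0,0.01],[0.2,0,0,0,0.01]]'
python3 -c "
from h import *
o=env.get_obs()['tool_pos']*1000; a=np.degrees(np.arctan2(o[1]+251.2,o[0]-489));print(np.hypot(*(o[:2]-[489,-251.2])),a)"
```

```text
time_s: 33.05
tool_pos: [0.5838, -0.2633, 0.1916]
tool_rot: [-180.0, 0.1, 87.9]
force: [-1.9, -2.4, 1.6]
grip_width: 0.0217
grasp_force: 12.0
time_s: 33.3
tool_pos: [0.5844, -0.2592, 0.1915]
tool_rot: [179.9, 0.0, 87.6]
force: [-0.2, -1.8, 2.5]
grip_width: 0.0221
grasp_force: 12.0
time_s: 33.55
tool_pos: [0.5848, -0.2548, 0.1915]
tool_rot: [179.9, 0.0, 87.7]
force: [0.7, -2.3, 3.2]
grip_width: 0.0218
grasp_force: 12.0
95.87911412182193 -2.166721280836342
```

Scaled: 0.003 m is 0.15, 0.002 m is 0.1.

```bash
python3 steer.py '[[0.1,0,0,0,0.01],[0.15,0,0,0,0.01],[0.15,0,0,0,0.01]]'|sed -n '2p;4p';python3 steer.py '[[0.1,0,0,0,0.01],[0.15,0,0,0,0.01],[0.15,0,0,0,0.01]]'|sed -n '2p;4p'
```

```text
tool_pos: [0.585, -0.2515, 0.1915]
force: [2.0, -2.6, 4.3]
tool_pos: [0.5851, -0.2503, 0.1915]
force: [3.3, -5.6, 2.8]
```

Resistance has risen, so the stop is reached. I'll release, retreat and look.

```bash
python3 steer.py '[[0,0,0,0,0.05],[0,0,0,0,0.05],[0,0,0,0,0.05],[0,0,0,0,0.05],[0,0,0,0,0.05]]';python3 steer.py '[[0,0,-1.5,0,0.05],[0,0,-3,0,0.05],[2,0,-3.5,0,0.05],[4,0,-3.5,0,0.05],[6,0,-3.5,0,0.05],[8,0,-3.5,0,0.05],[10,0,-3.5,0,0.05],[12,0,-3.5,0,0.05]]';python3 steer.py '[[2,0,0,0,0.05],[4,0,0,0,0.05],[6,0,0,0,0.05],[8,0,0,0,0.05],[8,0,0,0,0.05]]'|head -2
python3 - <<'E'
from h import *
c=env.read_camera("top");s=env.read_camera("scene")
cv2.imwrite("pics/t11.png",np.hstack([cv2.resize(c["color"][140:250,280:435],(500,355),interpolation=2),cv2.resize(s["color"][80:220,125:243],(300,355),interpolation=2)]))
E
```

```text
time_s: 34.47
tool_pos: [0.5842, -0.2479, 0.1904]
tool_rot: [-179.9, -0.1, 87.7]
force: [0.2, -1.1, -1.0]
grip_width: 0.0458
grasp_force: 0.0
time_s: 35.13
tool_pos: [0.5937, -0.0068, 0.2611]
tool_rot: [-180.0, -0.0, 87.7]
force: [0.4, -0.0, -0.9]
grip_width: 0.05
grasp_force: 0.0
time_s: 35.55
tool_pos: [0.5986, 0.1634, 0.2601]
```

View pics/t11.png

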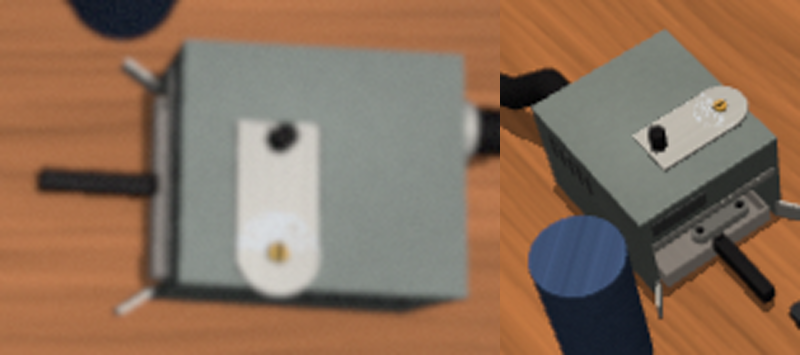

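The cover is shut, with no port showing: top-crop screw at (277,252), knob at (282,137). The tray wall is at the mouth face, the parts are inside and the bystanders have not moved. Handing in.

```bash
python3 -c "
from cell import env
print(env.sign_off())"
```

```text
the job is handed in; nothing more can be done
None
```

The job is handed in, with no verdict returned: the throttle, lever and pump (no bowl was found) are in the tray, the tray is home against its stop, the start button was then pressed to its stop, and the cover is shut.

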